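Level the blanks and hold the curing lamp out

ROBOT

A 6-joint arm with a two-finger parallel gripper is mounted at the origin on the work surface. World frame = base frame: x ahead of the robot, y to its left, z up, the work surface at z = 0. Lengths are in m, angles in rad, forces in N, time in s.
With the tool pointing down it reaches from about 0.375 to 0.9 m from the base axis. Payload 3.1 kg.
Tool frame: the origin (TCP) lies between the finger pads; the fingertips stand 17 mm ahead of it and the grasp point (between the pads) lies 2 mm behind it; z points along the fingers, y is the direction in which the jaws open and shut (so a half turn about z gives the same grasp; the last joint's range is limited). The gripper opens to 85 mm and grips with 20 to 120 N. Pads are 22 mm wide; open, the fingers measure 114 mm over their backs; the gripper's body (76 mm by 85 mm) begins 54 mm behind the grasp point. The pads swing forward as they close: fully open they stand 13 mm farther back than shut.
Start: joints at [-1.341, 0.527, 1.433, -0, 1.181, -0.178], TCP at [0.248, -0.574, 0.248] pointing down, gripper open.
Joint ranges: [-3.08, 3.08], [-0.75, 2.2], [0.22, 2.44], [-1.43, 4.57], [0, 2.65], [-2.85, 2.85]. Speed limits (rad/s): [2.79, 2.79, 3.14, 3.14, 3.14, 3.14].

INTERFACE

Orientations are given as a rotation vector (axis times angle).
In Python, from bench import ctrl gives the robot as it stands.
- The arm moves only by the tool arm_command, never from a script. Its argument "motion" is a list of rows, each a list of 4 numbers: the shift along the tool's x, y, z in mm, then the turn about the tool's z in degrees. A call has 1 to 20 rows; each row is the pose to reach, as a shift and turn from the pose measured when the call began, along the tool's axes at that moment; what a row does not reach only later rows make up. A row lasts 1/12 s, in which the tool goes at most 41.7 mm and 7.16 degrees, less where a joint would pass 70% of its speed; a pose out of reach is approached as far as the arm can. A call with a gripper value outside its range is refused whole. "fingers" is the opening, from -1 (shut) to 1 (fully open), set as the call begins (left out, the last holds). The fingers move at their own pace and stop on an object; "newtons" is the grip in N (left out, the last holds). Time passes only in rows, so rows that repeat a pose let the fingers close. It gives the time, the measured TCP pose, the force and the opening at its end, in the units of the state.
- ctrl.read_state(): the state, without advancing time (a new reading comes with each control period).
- ctrl.read_camera(name): name is "side" or "top" or "wrist"; returns (picture, depth): 400x640x3 uint8, red, green, blue; 400x640 float32, m along the optical axis (not along the pixel's ray), 0 where there is no reading.
- ctrl.camera_model(name): a dict with "fov_y" (degrees; the focal length in pixels is half the picture's height over the tangent of half this angle, whatever the lens; pixels are square), "cx", "cy" (the principal point, pixels), "T" (4x4, takes a point from camera to world coordinates). Camera axes: x right, y down, z forward; pixel columns grow to the right and rows downward; lengths in m; the calibration is good to about 2 mm. A picture is of the moment at which its call begins: read the wrist's pose just before it. camera_model takes no time and is no camera call; for the wrist camera it gives the pose at the moment of the call.
- ctrl.finish_job(): hands the job in, once; it reports no verdict.
The state is a dict: "t": time; "q": joint angles; "qvel": joint speeds; "tau": joint torques, N m; "eef_pos": TCP position; "tool_rot": TCP orientation; "contact_force": force on the tool from outside, world axes, zero at the start; "wrist_torque": the same for the moment, N m; "gripper_width": finger opening in m.
Only numpy, scipy, OpenCV 4.12 (cv2) and the standard library are available. Lean on these libraries where they do the work, as an engineer would, in place of code of your own. Each camera call takes 0.05 s, during which the arm holds its last target.

TASK

Spread the heap of four wooden blanks in the tray into one even layer: all lying flat on the tray floor, with at least a finger's width (about 15 mm) of free space between any two of them. Then press the red button to release the telescopic lamp arm, take the black handle and pull the lamp out over the blanks, past the first stop to its second stop at the end of the travel, and finish while still holding it there by the handle, since its spring would draw it back. Leave the other things on the bench where they are.

Things in the scene. Friction and masses are not known exactly. Their poses are not given: they have to be found in the camera images.
- blank_red_center (a point): centre of the red blank: a loose wooden disc, red with a bare-wood spot on its top, 44 mm in diameter, 30 mm thick, about 35 g. Lying flat on the tray floor its centre is 20 mm above the bench; the one on top of the heap is 50 mm above it
- blank_blue_center (a point): centre of the blue blank: a loose wooden disc, blue with a bare-wood spot on its top, 44 mm in diameter, 30 mm thick, about 35 g. Lying flat on the tray floor its centre is 20 mm above the bench; the one on top of the heap is 50 mm above it
- blank_green_center (a point): centre of the green blank: a loose wooden disc, green with a bare-wood spot on its top, 44 mm in diameter, 30 mm thick, about 35 g. Lying flat on the tray floor its centre is 20 mm above the bench; the one on top of the heap is 50 mm above it
- blank_yellow_center (a point): centre of the yellow blank: a loose wooden disc, yellow with a bare-wood spot on its top, 44 mm in diameter, 30 mm thick, about 35 g. Lying flat on the tray floor its centre is 20 mm above the bench; the one on top of the heap is 50 mm above it
- tray: fixed aluminium tray, 230 x 230 mm outside, 14 mm high, walls and floor 5 mm thick (floor 5 mm above the bench); origin at the centre of its underside, x and y along its sides
- rig: fixed stand of the telescopic lamp arm; origin on the bench under the middle of the retracted lamp head, z up. The arm extends along the rig's own +y, over the tray, whose centre lies about 250 mm from here along +y. White latch housing (60 mm in x, 98 mm high) at y = -70 to -140 mm; behind it the sleeve, to y = -325 mm
- lamp: the lamp: origin on the bench under the middle of its white head, moving with the arm, axes as the rig's. Head 150 mm (rig's x) by 100 mm (y), underside 48 mm and top 82 mm above the bench: it passes over a single layer of blanks (35 mm) but not over the heap (65 mm)
- button_top (a point): middle of the top of the red round release button, 28 mm across, on top of the latch housing, 118 mm above the bench; pressed straight down: its full travel is 10 mm at about 6 N, and it frees the arm in the last 2 mm
- catch (a joint): travel of the release button in m: 0 up, 0.010 fully pressed; it springs back up when let go
- extension (a joint): how far the arm is out, in m: 0 retracted and caught until the button is pressed right down; 0.10 first stop, where its spring takes it by itself in about 2 s and where it rests; 0.22 second stop, the hard end. From the first stop on the spring draws it back with 60 N/m, about 7 N at the second stop; it does not lock there
- handle_grip (a point): the handle: point on the axis of the upright round black post, 24 mm in diameter, at the front of the lamp head (75 mm along the rig's +y from its middle), moving with it. This point is 104 mm above the bench, a good height to grip; the post's top is at 122 mm and its upper 40 mm stand above the lamp head
- foil_roll: bystander, not to be disturbed: upright gold foil roll, 42 mm across, 55 mm tall; origin at its underside
- die_block: bystander, not to be disturbed: flat brass block 45 x 60 x 22 mm; origin at its underside
- screwdriver: bystander, not to be disturbed: screwdriver lying flat
- cleaner: bystander, not to be disturbed: bottle, 56 mm across, 130 mm tall; origin at its underside
- mug: bystander, not to be disturbed: blue mug, 80 mm across, 90 mm tall; origin at its underside
- reel_disc: bystander, not to be disturbed: flat steel disc with a hole, 110 mm across, 6 mm thick; origin at its underside

How it is judged:
On the way, in this order (a step that is already met when the one before it is completed fails the run):
1. the four blanks lie flat in the tray in one layer, spaced apart, with the lamp arm still in (height (world z) of blank_red_center between 0.015 and 0.025 m and x of blank_red_center in the frame of tray between -0.095 and 0.095 m and y of blank_red_center in the frame of tray between -0.095 and 0.095 m and height (world z) of blank_blue_center between 0.015 and 0.025 m and x of blank_blue_center in the frame of tray between -0.095 and 0.095 m and y of blank_blue_center in the frame of tray between -0.095 and 0.095 m and height (world z) of blank_green_center between 0.015 and 0.025 m and x of blank_green_center in the frame of tray between -0.095 and 0.095 m and y of blank_green_center in the frame of tray between -0.095 and 0.095 m and height (world z) of blank_yellow_center between 0.015 and 0.025 m and x of blank_yellow_center in the frame of tray between -0.095 and 0.095 m and y of blank_yellow_center in the frame of tray between -0.095 and 0.095 m and horizontal distance between each of blank_blue_center, blank_green_center, blank_yellow_center and blank_red_center above 0.056 m and horizontal distance between each of blank_green_center, blank_yellow_center and blank_blue_center above 0.056 m and horizontal distance between blank_yellow_center and blank_green_center above 0.056 m and value of joint extension below 0.02 m), for 0.2 s.
2. the red button is pressed and the lamp arm freed (value of joint catch above 0.006 m), for 0.05 s.
3. the arm is out at about its first stop (value of joint extension above 0.07 m), for 0.05 s.
4. the arm is pulled by its handle to the second stop (value of joint extension above 0.213 m and contact force between the fingers and lamp above 1 N and distance between the grasp point and handle_grip below 0.04 m), for 0.2 s.
At the end, for the whole second after the job is handed in: The fingers hold the black handle (over 1 N, within 40 mm of its marked point) with the arm within 7 mm of its second stop; all four blanks lie flat on the tray floor, centres within 95 mm of its middle along each side and over 56 mm apart (12 mm gaps) (all of step 4 and height (world z) of blank_red_center between 0.015 and 0.025 m and x of blank_red_center in the frame of tray between -0.095 and 0.095 m and y of blank_red_center in the frame of tray between -0.095 and 0.095 m and height (world z) of blank_blue_center between 0.015 and 0.025 m and x of blank_blue_center in the frame of tray between -0.095 and 0.095 m and y of blank_blue_center in the frame of tray between -0.095 and 0.095 m and height (world z) of blank_green_center between 0.015 and 0.025 m and x of blank_green_center in the frame of tray between -0.095 and 0.095 m and y of blank_green_center in the frame of tray between -0.095 and 0.095 m and height (world z) of blank_yellow_center between 0.015 and 0.025 m and x of blank_yellow_center in the frame of tray between -0.095 and 0.095 m and y of blank_yellow_center in the frame of tray between -0.095 and 0.095 m and horizontal distance between each of blank_blue_center, blank_green_center, blank_yellow_center and blank_red_center above 0.056 m and horizontal distance between each of blank_green_center, blank_yellow_center and blank_blue_center above 0.056 m and horizontal distance between blank_yellow_center and blank_green_center above 0.056 m); the arm keeps its last pose, push and grip.
It fails at once if another thing on the bench (foil roll, brass block, screwdriver, bottle, mug or steel disc) is moved by more than 30 mm (distance of any of foil_roll, die_block, screwdriver, cleaner, mug, reel_disc from where it was at the start of the episode above 0.03 m).
It also fails if it takes over 72 s, if anything falls off the work surface, if the arm or the gripper's body presses on something with over 40 N, if the wrist force passes 120 N, or if a joint passes its speed limit or range.

## Working session

There is one attempt and no reset: what is moved stays moved. The work goes in short steps, Python scripts to look and compute and a tool call to move; the robot and the scene stay as the last step left them, time stands still between calls to the robot, and variables do not carry over. Pictures are saved under pics/ and viewed, and the job is handed in when it is done.

Besides the shell and the picture viewer there is one more tool, called after ">>>" in YAML: its name, and indented under it one key for each argument. arm_command: Moves the arm, as the interface text tells. Its arguments: {"type":"object","properties":{"motion":{"type":"array","items":{"type":"array","items":{"type":"number"}}},"fingers":{"type":"number"},"newtons":{"type":"number"}},"required":["motion"]}

```bash
mkdir -p pics; ls
python3 - <<'E'
from bench import ctrl
import cv2, numpy as np
print(ctrl.read_state())
for n in ("side","top","wrist"):
    m=ctrl.camera_model(n); p,d=ctrl.read_camera(n)
    cv2.imwrite(f"pics/{n}0.png",p[:,:,::-1]); np.savez(f"{n}0.npz",p=p,d=d,T=m["T"],f=m["fov_y"],c=[m["cx"],m["cy"]])
    print(n,m)
E
```

```text
pics
{'t': 0.0, 'q': array([-1.34148916e+00,  5.28426156e-01,  1.43388724e+00, -5.23235521e-06,
        1.18138853e+00, -1.78545542e-01]), 'qvel': array([-0.00022923,  0.00059324,  0.00151885,  0.00118397,  0.00033516,
        0.00116791]), 'tau': array([-6.96991674e-05, -4.42354739e+01, -1.78026295e+01, -1.22715810e-04,
        8.40824418e-03,  1.01403963e-06]), 'eef_pos': array([ 0.24774482, -0.5730734 ,  0.24736294]), 'tool_rot': array([-3.07443023e+00, -6.35798456e-01,  9.16200941e-05]), 'contact_force': array([-0.54763287, -0.10316873, -0.67607898]), 'wrist_torque': array([-0.01461007, -0.02450122, -0.02063218]), 'gripper_width': 0.08556327456928679}
side {'fov_y': 57.438826398476444, 'cx': 323.2713619821013, 'cy': 197.8151670381542, 'T': array([[-0.85110367, -0.35820217,  0.38381473,  0.19677777],
       [-0.52476506,  0.55868481, -0.64225612,  0.64178231],
       [ 0.01562607, -0.7480391 , -0.66347067,  0.7383175 ],
       [ 0.        ,  0.        ,  0.        ,  1.        ]])}
top {'fov_y': 50.28586888234092, 'cx': 324.116071743923, 'cy': 202.79931399917092, 'T': array([[ 0.02764134, -0.98385917,  0.17679673,  0.304922  ],
       [-0.99953693, -0.02945457, -0.00763932,  0.02570378],
       [ 0.01272349, -0.1765037 , -0.98421774,  1.4838441 ],
       [ 0.        ,  0.        ,  0.        ,  1.        ]])}
wrist {'fov_y': 71.79150778071865, 'cx': 323.4470015891375, 'cy': 197.82232351126606, 'T': array([[ 0.39650172, -0.86836711, -0.29786734,  0.32454193],
       [-0.91802987, -0.3760189 , -0.12582104, -0.54082459],
       [-0.00274489,  0.32333937, -0.94627909,  0.37427664],
       [ 0.        ,  0.        ,  0.        ,  1.        ]])}
```

View pics/side0.png

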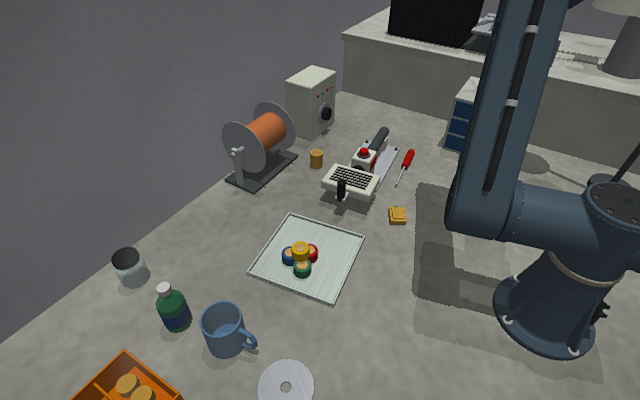

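View pics/top0.png

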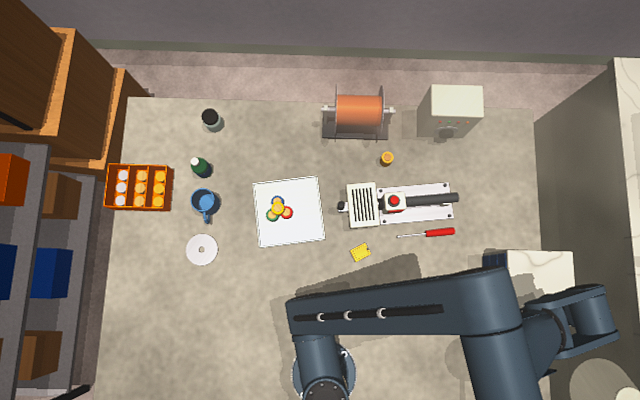

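View pics/wrist0.png

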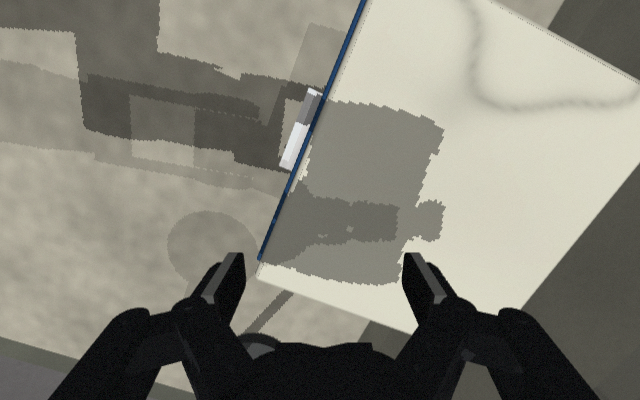

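The side view shows the yellow blank on top of red (right), blue (left) and green (front) near (300,255). In the top view the heap is at about (280,209), the button at (393,201) and the handle at (341,207).

```bash
cat > h.py <<'E'
import numpy as np, cv2
from scipy.spatial.transform import Rotation as R
def cam(ctrl,n,save=None):
    m=ctrl.camera_model(n); p,d=ctrl.read_camera(n)
    if save: cv2.imwrite(f"pics/{save}.png",p[:,:,::-1])
    return p,d,m
def load(n):
    z=np.load(n+"0.npz"); return z["p"],z["d"],dict(T=z["T"],fov_y=float(z["f"]),cx=z["c"][0],cy=z["c"][1])
def pts(p,d,m):
    f=200/np.tan(np.radians(m["fov_y"])/2)
    v,u=np.mgrid[0:400,0:640]
    P=np.stack([(u-m["cx"])/f*d,(v-m["cy"])/f*d,d],-1)
    return P@m["T"][:3,:3].T+m["T"][:3,3]
def plane(u,v,z,m):
    f=200/np.tan(np.radians(m["fov_y"])/2)
    r=m["T"][:3,:3]@np.array([(u-m["cx"])/f,(v-m["cy"])/f,1]); o=m["T"][:3,3]
    return o+r*(z-o[2])/r[2]
HUE=dict(red=[(0,6),(172,180)],blue=[(100,125)],green=[(45,90)],yellow=[(22,32)])
def mask(p,c,s=120,v=50):
    h=cv2.cvtColor(p,cv2.COLOR_RGB2HSV); M=np.zeros(p.shape[:2],bool)
    for a,b in HUE[c]: M|=(h[...,0]>=a)&(h[...,0]<=b)&(h[...,1]>s)&(h[...,2]>v)
    return M
E
python3 - <<'E'
from h import *
for n in("top","side"):
    p,d,m=load(n); cl=p[160:260,230:470] if n=="top" else p[110:320,230:440]
    cv2.imwrite(f"pics/{n}_z.png",cv2.resize(cl[:,:,::-1],None,fx=3.3 if n=="top" else 2.8,fy=3.3 if n=="top" else 2.8,interpolation=cv2.INTER_CUBIC))
    P=pts(p,d,m)
    for c in HUE:
        M=mask(p,c); 
        k,l,s,ce=cv2.connectedComponentsWithStats(M.astype(np.uint8))
        for i in range(1,k):
            if s[i,4]>15:
                Q=P[l==i]; print(n,c,ce[i].round(1),s[i,4],Q.mean(0).round(4),Q.min(0).round(3),Q.max(0).round(3))
E
```

```text
top red [393.9 199.8] 65 [ 0.5676 -0.2131  0.1156] [ 0.556 -0.227  0.099] [ 0.581 -0.201  0.126]
top red [287.3 213.2] 53 [0.5253 0.14   0.0337] [0.51  0.124 0.005] [0.55  0.161 0.065]
top red [394.5 210.8] 32 [ 0.5371 -0.2214  0.0789] [ 0.534 -0.246  0.037] [ 0.54  -0.201  0.095]
top red [439.8 231.9] 201 [ 0.4767 -0.3864  0.0291] [ 0.305 -0.438 -0.001] [0.493 0.026 1.484]
top blue [205.  201.5] 235 [0.5581 0.4254 0.0319] [ 0.305  0.026 -0.004] [0.592 0.477 1.484]
top blue [277.5 199.1] 22 [0.5736 0.176  0.0332] [0.559 0.156 0.028] [0.585 0.195 0.038]
top blue [204.4 216.3] 18 [0.5006 0.4121 0.0742] [0.483 0.408 0.061] [0.515 0.417 0.08 ]
top blue [  6.2 268.9] 717 [ 0.3107  1.2074 -0.1612] [ 0.198  0.026 -0.206] [0.403 1.217 1.484]
top blue [ 50.9 273. ] 1796 [ 0.2997  1.2312 -0.4767] [ 0.182  0.026 -0.598] [0.411 1.311 1.484]
top green [272.5 218.2] 18 [0.5064 0.1898 0.0352] [0.5   0.174 0.026] [0.514 0.209 0.042]
top yellow [387.4 156.9] 34 [ 0.7303 -0.201   0.0552] [ 0.712 -0.218  0.044] [ 0.75  -0.182  0.06 ]
top yellow [159.7 176. ] 60 [0.645  0.5924 0.0247] [0.63  0.576 0.02 
[... 1008 characters left out ...]
9  -0.5319  0.0393] [ 0.197 -0.544  0.008] [0.4   0.642 0.738]
side blue [287.2 258.3] 100 [0.5608 0.1982 0.0353] [0.197 0.166 0.01 ] [0.585 0.642 0.738]
side blue [202.5 321.2] 32 [0.5792 0.4451 0.0912] [0.553 0.418 0.088] [0.593 0.46  0.094]
side blue [172.4 321.9] 186 [0.6536 0.4666 0.0506] [0.197 0.449 0.019] [0.679 0.642 0.738]
side blue [247.5 333.2] 24 [0.4965 0.4132 0.0764] [0.488 0.41  0.072] [0.506 0.416 0.08 ]
side green [301.7 269.1] 99 [0.5112 0.2082 0.0386] [0.197 0.176 0.014] [0.549 0.642 0.738]
side green [170.1 304.5] 381 [0.6571 0.4543 0.0955] [0.197 0.425 0.065] [0.682 0.642 0.738]
side yellow [300.1 252.4] 220 [0.5335 0.1814 0.058 ] [0.517 0.153 0.035] [0.558 0.195 0.069]
```

```bash
echo
```

```text
(no output)
```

View pics/top_z.png

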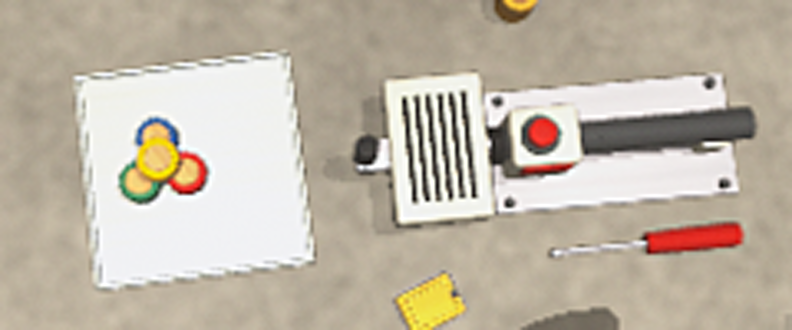

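View pics/side_z.png

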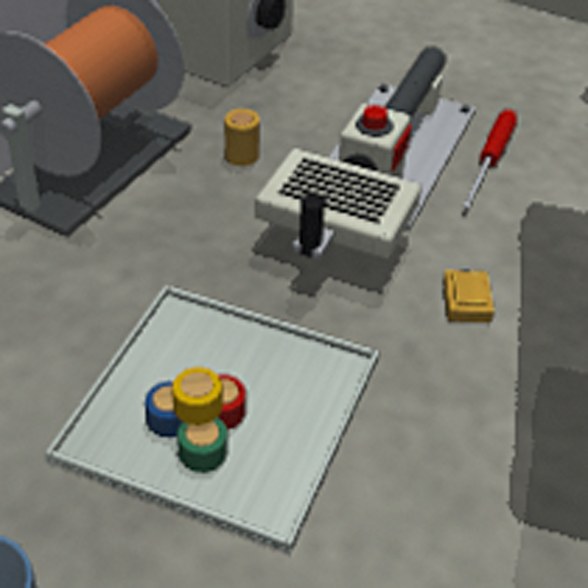

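Run:
```python
from h import *
from bench import ctrl
p,d,m=load("top")
# tray by bright low-saturation region
h=cv2.cvtColor(p,cv2.COLOR_RGB2HSV)
M=((h[...,2]>200)&(h[...,1]<40)).astype(np.uint8); M=cv2.morphologyEx(M,cv2.MORPH_CLOSE,np.ones((5,5)))
k,l,s,c=cv2.connectedComponentsWithStats(M)
for i in range(1,k):
    if s[i,4]>300 and 240<c[i][0]<460 and 150<c[i][1]<260:
        cn=cv2.findContours((l==i).astype(np.uint8),0,2)[0][0]; r=cv2.minAreaRect(cn); b=cv2.boxPoints(r)
        print(s[i],c[i].round(1),b.round(1).tolist(),r[2]); 
        for z in(.014,.082): 
            W=np.array([plane(*q,z,m) for q in b]); print(z,W[:,:2].round(4).tolist(),W.mean(0).round(4),np.linalg.norm(np.diff(W,axis=0),axis=1).round(3))
P=pts(p,d,m)
# lamp head by height
for n in("top","side"):
    p,d,m=load(n);P=pts(p,d,m)
    R_=(P[...,0]>.4)&(P[...,0]<.7)&(P[...,1]>-.2)&(P[...,1]<0)
    H=R_&(P[...,2]>.076)&(P[...,2]<.09)&(P[...,1]>-.17)
    b=cv2.minAreaRect(P[H][:,:2].astype(np.float32)); print(n,"head",b)
    H=R_&(P[...,2]>.1)&(P[...,1]>-.1)
    print("handle",P[H].mean(0),P[H].min(0),P[H].max(0),H.sum())
    H=(P[...,2]>.114)&(P[...,2]<.125)&mask(p,"red"); print("button",P[H].mean(0),H.sum())
    for c in HUE:
      z=(.03,.039) if c!="yellow" else (.06,.07)
      M=cv2.dilate(mask(p,c).astype(np.uint8),np.ones((3,3)))>0
      H=(P[...,2]>z[0])&(P[...,2]<z[1])&M&(P[...,0]>.45)&(P[...,0]<.62)&(P[...,1]>.1)&(P[...,1]<.25)
      print(c,H.sum(),cv2.minEnclosingCircle(P[H][:,:2].astype(np.float32)))
print(R.from_rotvec(ctrl.read_state()["tool_rot"]).as_matrix().round(3))
```

```text
[ 252  175   73   73 3842] [289.  211.2] [[247.89999389648438, 183.3000030517578], [316.79998779296875, 174.60000610351562], [324.8999938964844, 239.5], [256.0, 248.10000610351562]] 82.87498474121094
0.014 [[0.6309, 0.2848], [0.6696, 0.0429], [0.4404, 0.0079], [0.404, 0.2436]] [0.5362 0.1448 0.014 ] [0.245 0.232 0.238]
0.082 [[0.6158, 0.2728], [0.6527, 0.0421], [0.4341, 0.0087], [0.3994, 0.2335]] [0.5255 0.1393 0.082 ] [0.234 0.221 0.227]
[ 339  182  115   46 3221] [392.7 204. ] [[336.79998779296875, 184.6999969482422], [449.6000061035156, 175.0], [453.3999938964844, 218.3000030517578], [340.6000061035156, 228.10000610351562]] 85.07289123535156
0.014 [[0.6351, -0.0288], [0.6828, -0.4296], [0.5273, -0.4389], [0.4816, -0.0452]] [ 0.5817 -0.2356  0.014 ] [0.404 0.156 0.396]
0.082 [[0.6198, -0.0263], [0.6653, -0.4085], [0.517, -0.4174], [0.4734, -0.0419]] [ 0.5689 -0.2235  0.082 ] [0.385 0.149 0.378]
top head ((0.5554685592651367, -0.10105112940073013), (0.14941325783729553, 0.14017249643802643), 6.315787315368652)
handle [ 0.54655548 -0.04030008  0.11894645] [ 0.53695108 -0.05004868  0.
[... 348 characters left out ...]
.17064706981182098), 0.0215561855584383)
side head ((0.5543986558914185, -0.09864024817943573), (0.1500132977962494, 0.14352883398532867), 5.6841044425964355)
handle [ 0.54535253 -0.03442231  0.11575268] [ 0.53595444 -0.05141778  0.10097688] [ 0.55768264 -0.02561759  0.12517826] 88
button [ 0.56664447 -0.2090472   0.11826042] 38
red 90 ((0.5272691249847412, 0.15259763598442078), 0.030730558559298515)
blue 92 ((0.5608996152877808, 0.18684551119804382), 0.03158919885754585)
green 123 ((0.5197278261184692, 0.19407740235328674), 0.02220188081264496)
yellow 170 ((0.5394145250320435, 0.17268118262290955), 0.02254006825387478)
[[ 0.918  0.397 -0.   ]
 [ 0.397 -0.918  0.002]
 [ 0.    -0.002 -1.   ]]
```

```bash
cat >> h.py <<'E'
def go(ctrl,*targets):
    """targets: (x,y,z,jaw yaw deg or None) -> shift in mm, turn deg"""
    s=ctrl.read_state(); M=R.from_rotvec(s["tool_rot"]).as_matrix(); cy=np.degrees(np.arctan2(M[1,1],M[0,1]))
    print("t %.2f pos %s jaw %.1f w %.3f F %s q6 %.2f"%(s["t"],s["eef_pos"].round(4),cy,s["gripper_width"],s["contact_force"].round(1),s["q"][5]))
    for t in targets:
        d=M.T@(np.array(t[:3])-s["eef_pos"])*1000
        tu=0 if t[3] is None else -((t[3]-cy+90)%180-90)
        print(t,"->",d.round(1),"turn",round(tu,1))
E
python3 -c "
from h import *
from bench import ctrl
go(ctrl,(.54,.171,.2,27))"
```

```text
t 0.15 pos [ 0.2478 -0.5732  0.2475] jaw -66.6 w 0.085 F [ 1.3 -0.7 -0.6] q6 -0.18
(0.54, 0.171, 0.2, 27) -> [ 563.4 -567.2   48.6] turn 86.4
```

>>> arm_command:
  motion:
    - [563, -567, 48, -94]
    - [563, -567, 48, -94]
    - [563, -567, 48, -94]
    - [563, -567, 48, -94]
    - [563, -567, 48, -94]
    - [563, -567, 48, -94]
    - [563, -567, 48, -94]
    - [563, -567, 48, -94]
    - [563, -567, 48, -94]
    - [563, -567, 48, -94]
    - [563, -567, 48, -94]
    - [563, -567, 48, -94]
    - [563, -567, 48, -94]
    - [563, -567, 48, -94]
    - [563, -567, 48, -94]
    - [563, -567, 48, -94]
    - [563, -567, 48, -94]
    - [563, -567, 48, -94]
    - [563, -567, 48, -94]
    - [563, -567, 48, -94]
  fingers: 1
  newtons: 30

```text
t: 1.82
eef_pos: [0.5416, 0.176, 0.2004]
tool_rot: [1.627, 2.687, 0.008]
contact_force: [1.0, -1.1, 0.6]
gripper_width: 0.0853
```

Run:
```python
from h import *
from bench import ctrl
go(ctrl,(.54,.171,.2,27))
p,d,m=cam(ctrl,"wrist","w1")
np.savez("w1.npz",p=p,d=d)
P=pts(p,d,m)
for c in HUE:
      z=(.03,.039) if c!="yellow" else (.06,.07)
      M=cv2.dilate(mask(p,c).astype(np.uint8),np.ones((3,3)))>0
      H=(P[...,2]>z[0])&(P[...,2]<z[1])&M&(P[...,0]>.45)&(P[...,0]<.62)&(P[...,1]>.1)&(P[...,1]<.25)
      if H.sum(): print(c,H.sum(),cv2.minEnclosingCircle(P[H][:,:2].astype(np.float32)))
```

```text
t 1.82 pos [0.5416 0.176  0.2004] jaw 27.6 w 0.085 F [ 1.  -1.1  0.6] q6 -0.37
(0.54, 0.171, 0.2, 27) -> [-3.7 -3.8  0.4] turn 0.6
red 389 ((0.5298886299133301, 0.14538699388504028), 0.021828588098287582)
blue 452 ((0.5658495426177979, 0.1778818964958191), 0.021668555215001106)
green 127 ((0.5178313255310059, 0.19469870626926422), 0.021029002964496613)
yellow 344 ((0.5388153195381165, 0.1722458004951477), 0.021899618208408356)
```

View pics/w1.png

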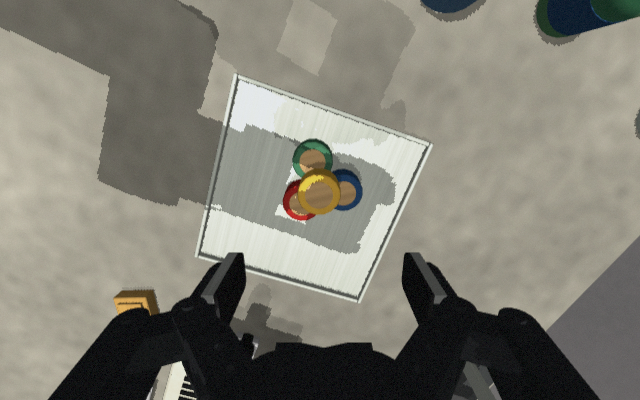

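The wrist view shows the heap in the tray: yellow at (320,192), green (313,160), red (300,200) and blue (346,190). The tray corners are near (236,73), (432,144), (359,302) and (196,257).

Run:
```python
from h import *
from bench import ctrl
m=ctrl.camera_model("wrist")
W=np.array([plane(*q,.014,m) for q in [(236,73),(432,144),(359,302),(196,257)]]);print(W.round(4),W.mean(0),np.linalg.norm(np.diff(W,axis=0),axis=1))
go(ctrl,(.539,.172,.09,27.6),(.539,.172,.055,27.6))
```

```text
[[0.4087 0.2335 0.014 ]
 [0.631  0.2675 0.014 ]
 [0.6658 0.0432 0.014 ]
 [0.4442 0.0071 0.014 ]] [0.5374226  0.13781964 0.014     ] [0.22489829 0.22705075 0.22451567]
t 1.87 pos [0.5411 0.1751 0.2002] jaw 27.7 w 0.085 F [0.1 1.  0.6] q6 -0.37
(0.539, 0.172, 0.09, 27.6) -> [ -2.   -3.6 110.2] turn 0.1
(0.539, 0.172, 0.055, 27.6) -> [ -2.   -3.7 145.2] turn 0.1
```

>>> arm_command:
  motion:
    - [-2, -4, 40, 0]
    - [-2, -4, 80, 0]
    - [-2, -4, 120, 0]
    - [-2, -4, 145, 0]
    - [-2, -4, 145, 0]
    - [-2, -4, 145, 0]
  fingers: 1

```text
t: 2.37
eef_pos: [0.5374, 0.1707, 0.0542]
tool_rot: [-1.626, -2.684, -0.001]
contact_force: [0.7, -0.2, 0.3]
gripper_width: 0.0855
```

>>> arm_command:
  motion:
    - [0, 0, 0, 0]
    - [0, 0, 0, 0]
    - [0, 0, 0, 0]
    - [0, 0, 0, 0]
    - [0, 0, 0, 0]
    - [0, 0, 0, 0]
    - [0, 0, 0, 0]
    - [0, 0, 0, 0]
  fingers: -1
  newtons: 25

```text
t: 3.03
eef_pos: [0.5387, 0.1706, 0.0563]
tool_rot: [-1.627, -2.687, -0.004]
contact_force: [-1.1, -1.1, 6.8]
gripper_width: 0.0431
```

```bash
python3 -c "
from h import *
from bench import ctrl
go(ctrl,(.539,.172,.12,None),(.59,.085,.12,None),(.59,.085,.027,None))"
```

```text
t 3.03 pos [0.5387 0.1706 0.0563] jaw 27.6 w 0.043 F [-1.1 -1.1  6.8] q6 -0.38
(0.539, 0.172, 0.12, None) -> [  1.2   1.1 -63.7] turn 0
(0.59, 0.085, 0.12, None) -> [-99.6   5.9 -63.9] turn 0
(0.59, 0.085, 0.027, None) -> [-99.7   5.7  29.1] turn 0
```

>>> arm_command:
  motion:
    - [0, 0, -30, 0]
    - [0, 0, -60, 0]
    - [-20, 1, -64, 0]
    - [-50, 3, -64, 0]
    - [-80, 5, -64, 0]
    - [-100, 6, -64, 0]
    - [-100, 6, -64, 0]
    - [-100, 6, -30, 0]
    - [-100, 6, 0, 0]
    - [-100, 6, 20, 0]
    - [-100, 6, 26, 0]
    - [-100, 6, 28, 0]
    - [-100, 6, 28, 0]

```text
t: 4.12
eef_pos: [0.5904, 0.0853, 0.0285]
tool_rot: [-1.626, -2.688, -0.004]
contact_force: [-0.7, 0.7, -0.1]
gripper_width: 0.0434
```

```bash
python3 -c "
from h import *
from bench import ctrl
go(ctrl,(.59,.085,.028,None),(.59,.085,.12,None))
cam(ctrl,'wrist','w2')
s=ctrl.read_state()"
```

```text
t 4.12 pos [0.5904 0.0853 0.0285] jaw 27.6 w 0.043 F [-0.7  0.7 -0.1] q6 -0.53
(0.59, 0.085, 0.028, None) -> [-0.1 -0.5  0.5] turn 0
(0.59, 0.085, 0.12, None) -> [  0.   -0.3 -91.5] turn 0
```

View pics/w2.png

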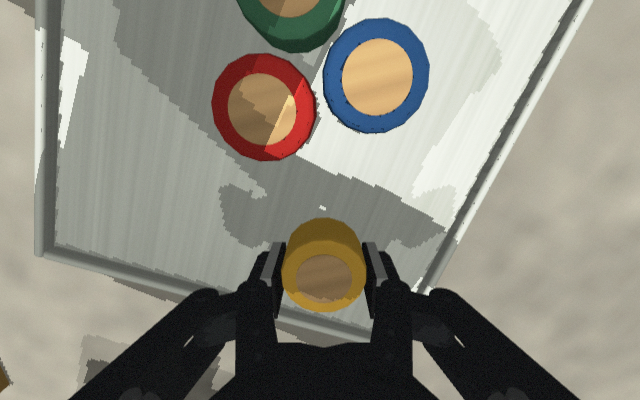

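The wrist view shows yellow held upright at (325,270). Red (262,105), blue (375,75) and green (290,10) still lie flat and close together.

>>> arm_command:
  motion:
    - [0, 0, 2, 0]
    - [0, 0, 2, 0]

```text
t: 4.33
eef_pos: [0.5921, 0.0854, 0.0286]
tool_rot: [1.624, 2.685, 0.008]
contact_force: [0.6, -0.3, -1.4]
gripper_width: 0.0432
```

>>> arm_command:
  motion:
    - [0, 0, 0, 0]
    - [0, 0, 0, 0]
    - [0, 0, 0, 0]
    - [0, 0, 0, 0]
  fingers: 0.5

```text
t: 4.67
eef_pos: [0.5922, 0.0854, 0.029]
tool_rot: [1.624, 2.684, 0.008]
contact_force: [0.6, 0.2, 0.1]
gripper_width: 0.0637
```

>>> arm_command:
  motion:
    - [0, 0, -30, 0]
    - [0, 0, -70, 0]
    - [40, 0, -110, 0]
    - [80, 0, -140, 0]
    - [80, 0, -150, 0]
    - [80, 0, -150, 0]
  fingers: 1

```text
t: 5.17
eef_pos: [0.5545, 0.1592, 0.1839]
tool_rot: [1.617, 2.683, 0.017]
contact_force: [-0.9, -0.2, 0.1]
gripper_width: 0.0854
```

```bash
cat > look.py <<'E'
from h import *
from bench import ctrl
import sys
def look(name):
    p,d,m=cam(ctrl,"wrist",name); P=pts(p,d,m); o={}
    for c in HUE:
      M=cv2.dilate(mask(p,c,100,40).astype(np.uint8),np.ones((3,3)))>0
      H=(P[...,2]>.031)&(P[...,2]<.038)&M&(P[...,0]>.40)&(P[...,0]<.68)&(P[...,1]>.0)&(P[...,1]<.28)
      if H.sum()>20:
        (x,y),r=cv2.minEnclosingCircle(P[H][:,:2].astype(np.float32)); print(c,H.sum(),round(x,4),round(y,4),round(r,4),"z",P[H][:,2].mean().round(4)); o[c]=(x,y)
    return o
if __name__=="__main__": 
    look(sys.argv[1]); go(ctrl)
E
python3 look.py w3
```

```text
red 850 0.5295 0.1483 0.0242 z 0.0357
blue 857 0.5655 0.1777 0.0219 z 0.0358
green 913 0.5199 0.1927 0.022 z 0.0358
yellow 300 0.5914 0.0866 0.022 z 0.0353
t 5.22 pos [0.5548 0.1576 0.1818] jaw 27.8 w 0.085 F [ 0.5 -0.4 -0.3] q6 -0.40
```

View pics/w3.png

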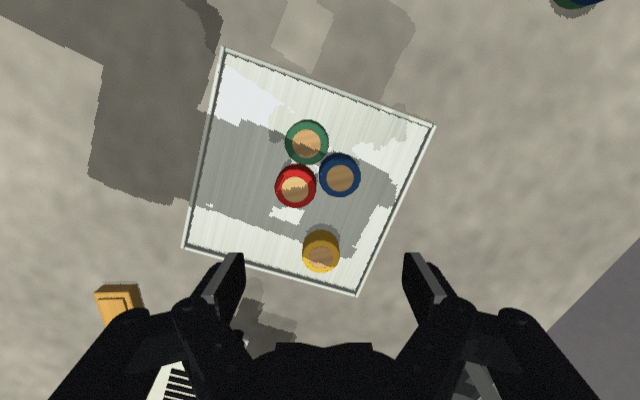

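The wrist view confirms yellow flat and apart at (321,250), with green (306,142), red (296,186) and blue (340,175) still clustered. Green goes next, with the jaw at 42 degrees.

```bash
python3 -c "
from h import *
from bench import ctrl
go(ctrl,(.52,.193,.09,42),(.519,.194,.026,42))"
```

```text
t 5.22 pos [0.5548 0.1576 0.1818] jaw 27.8 w 0.085 F [ 0.5 -0.4 -0.3] q6 -0.40
(0.52, 0.193, 0.09, 42) -> [ 47.8 -15.3  91.5] turn -14.2
(0.519, 0.194, 0.026, 42) -> [ 49.3 -16.5 155.5] turn -14.2
```

>>> arm_command:
  motion:
    - [24, -8, 20, -7]
    - [48, -15, 50, -14]
    - [48, -15, 85, -14]
    - [48, -15, 92, -14]
    - [49, -16, 120, -14]
    - [49, -16, 145, -14]
    - [49, -16, 155, -14]
    - [49, -16, 155, -14]
    - [49, -16, 155, -14]
  fingers: 0.55

```text
t: 5.97
eef_pos: [0.5202, 0.1933, 0.0264]
tool_rot: [1.28, 2.859, 0.011]
contact_force: [0.1, 0.1, 1.0]
gripper_width: 0.066
```

>>> arm_command:
  motion:
    - [0, 0, 0, 0]
    - [0, 0, 0, 0]
    - [0, 0, 0, 0]
    - [0, 0, 0, 0]
    - [0, 0, 0, 0]
    - [0, 0, 0, 0]
  fingers: -1

```text
t: 6.47
eef_pos: [0.5217, 0.1933, 0.028]
tool_rot: [1.278, 2.856, 0.014]
contact_force: [0.6, -0.7, 6.2]
gripper_width: 0.0429
```

```bash
python3 -c "
from h import *
from bench import ctrl
go(ctrl,(.52,.193,.08,None),(.475,.195,.08,None),(.475,.195,.027,None))"
```

```text
t 6.47 pos [0.5217 0.1933 0.028 ] jaw 41.8 w 0.043 F [ 0.6 -0.7  6.2] q6 -0.58
(0.52, 0.193, 0.08, None) -> [  0.5  -0.8 -52. ] turn 0
(0.475, 0.195, 0.08, None) -> [ 31.9 -33.  -52.7] turn 0
(0.475, 0.195, 0.027, None) -> [ 32.3 -33.7   0.3] turn 0
```

>>> arm_command:
  motion:
    - [0, 0, -15, 0]
    - [0, 0, -30, 0]
    - [16, -16, -30, 0]
    - [32, -33, -30, 0]
    - [32, -33, -30, 0]
    - [32, -33, -12, 0]
    - [32, -33, -2, 0]
    - [32, -33, 0, 0]
    - [32, -33, 0, 0]

```text
t: 7.22
eef_pos: [0.4757, 0.1953, 0.0275]
tool_rot: [1.279, 2.856, 0.013]
contact_force: [-1.0, 0.7, 3.5]
gripper_width: 0.043
```

>>> arm_command:
  motion:
    - [0, 0, 0, 0]
    - [0, 0, 0, 0]
    - [0, 0, 0, 0]
    - [0, 0, 0, 0]
  fingers: 0.5

```text
t: 7.55
eef_pos: [0.4758, 0.1953, 0.0274]
tool_rot: [1.279, 2.856, 0.013]
contact_force: [0.1, 0.3, -0.2]
gripper_width: 0.0641
```

```bash
python3 -c "
from h import *
from bench import ctrl
go(ctrl,(.53,.13,.17,-48),)"
```

```text
t 7.55 pos [0.4758 0.1953 0.0274] jaw 41.8 w 0.064 F [ 0.1  0.3 -0.2] q6 -0.56
(0.53, 0.13, 0.17, -48) -> [ -85.8   -1.3 -142. ] turn 89.8
```

>>> arm_command:
  motion:
    - [0, 0, -30, 0]
    - [0, 0, -70, 0]
    - [-30, 0, -110, 10]
    - [-60, 0, -140, 90]
    - [-86, 0, -142, 90]
    - [-86, 0, -142, 90]
    - [-86, 0, -142, 90]
    - [-86, 0, -142, 90]
    - [-86, 0, -142, 90]
    - [-86, 0, -142, 90]
    - [-86, 0, -142, 90]
    - [-86, 0, -142, 90]
    - [-86, 0, -142, 90]
    - [-86, 0, -142, 90]
    - [-86, 0, -142, 90]
    - [-86, 0, -142, 90]
    - [-86, 0, -142, 90]

```text
t: 8.97
eef_pos: [0.5309, 0.1307, 0.1699]
tool_rot: [2.932, 1.122, 0.022]
contact_force: [0.2, -0.1, 0.3]
gripper_width: 0.064
```

```bash
python3 look.py w4; python3 -c "
from h import *
from bench import ctrl
go(ctrl,(.53,.145,.026,-48),)"
```

```text
red 948 0.5329 0.1472 0.0242 z 0.0358
blue 1056 0.5662 0.1773 0.0219 z 0.0358
green 892 0.4761 0.1959 0.0219 z 0.0357
yellow 497 0.5803 0.128 0.0647 z 0.0357
t 9.02 pos [0.5309 0.1307 0.1699] jaw -48.1 w 0.064 F [ 0.1 -1.3 -0.7] q6 0.87
t 9.02 pos [0.5309 0.1307 0.1699] jaw -48.1 w 0.064 F [ 0.1 -1.3 -0.7] q6 0.87
(0.53, 0.145, 0.026, -48) -> [  7.1 -12.3 143.9] turn -0.1
```

View pics/w4.png

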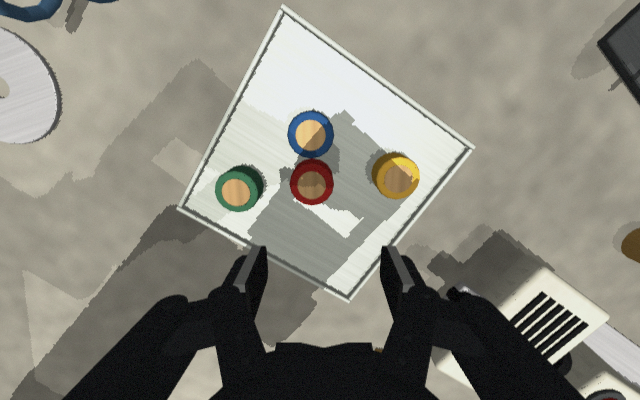

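The wrist view shows green (239,188), yellow (396,176) and blue (311,134) flat, and red (312,182) still next to blue. Red is last.

>>> arm_command:
  motion:
    - [4, -6, 20, -7]
    - [7, -13, 50, -14]
    - [7, -13, 85, -14]
    - [7, -13, 110, -14]
    - [7, -13, 130, -14]
    - [7, -13, 144, -14]
    - [7, -13, 144, -14]
    - [7, -13, 144, -14]
  fingers: 0.32

```text
t: 9.68
eef_pos: [0.5291, 0.1454, 0.0253]
tool_rot: [2.772, 1.471, 0.019]
contact_force: [0.4, -0.8, 0.7]
gripper_width: 0.056
```

>>> arm_command:
  motion:
    - [0, 0, 0, 0]
    - [0, 0, 0, 0]
    - [0, 0, 0, 0]
    - [0, 0, 0, 0]
    - [0, 0, 0, 0]
    - [0, 0, 0, 0]
  fingers: -1

```text
t: 10.18
eef_pos: [0.5297, 0.1455, 0.0262]
tool_rot: [2.771, 1.471, 0.022]
contact_force: [0.0, -0.4, 4.8]
gripper_width: 0.0431
```

```bash
python3 -c "
from h import *
from bench import ctrl
go(ctrl,(.48,.085,.028,None))"
```

```text
t 10.18 pos [0.5297 0.1455 0.0262] jaw -34.1 w 0.043 F [ 0.  -0.4  4.8] q6 0.66
(0.48, 0.085, 0.028, None) -> [-77.9  -7.3  -2.7] turn 0
```

>>> arm_command:
  motion:
    - [0, 0, -15, 0]
    - [0, 0, -30, 0]
    - [-30, -3, -30, 0]
    - [-60, -5, -30, 0]
    - [-78, -7, -30, 0]
    - [-78, -7, -30, 0]
    - [-78, -7, -12, 0]
    - [-78, -7, -3, 0]
    - [-78, -7, -1, 0]
    - [-78, -7, -1, 0]

```text
t: 11.02
eef_pos: [0.4807, 0.085, 0.0262]
tool_rot: [2.771, 1.472, 0.021]
contact_force: [-0.2, -1.5, 1.3]
gripper_width: 0.0433
```

>>> arm_command:
  motion:
    - [0, 0, 0, 0]
    - [0, 0, 0, 0]
    - [0, 0, 0, 0]
    - [0, 0, 0, 0]
  fingers: 0.5

```text
t: 11.35
eef_pos: [0.4809, 0.0853, 0.0262]
tool_rot: [2.771, 1.472, 0.022]
contact_force: [0.2, 0.5, -0.3]
gripper_width: 0.0641
```

>>> arm_command:
  motion:
    - [0, 0, -30, 0]
    - [0, 0, -70, 0]
    - [0, 0, -110, 0]
    - [0, 0, -150, 0]
    - [40, 0, -170, 0]
    - [60, 0, -170, 0]
    - [60, 0, -170, 0]

```text
t: 11.93
eef_pos: [0.5162, 0.1372, 0.1997]
tool_rot: [2.766, 1.474, 0.037]
contact_force: [-0.1, 0.1, -0.5]
gripper_width: 0.0639
```

```bash
python3 look.py w5; python3 -c "
from h import *
from bench import ctrl
p,d,m=cam(ctrl,'top','t5')
p,d,m=cam(ctrl,'side','s5')
go(ctrl,(.567,-.21,.20,6),(.567,-.21,.15,6))"
```

```text
red 664 0.4815 0.0857 0.022 z 0.0356
blue 877 0.5663 0.1772 0.0219 z 0.0358
green 777 0.4759 0.1958 0.0221 z 0.0357
yellow 467 0.592 0.0864 0.0221 z 0.0356
t 11.98 pos [0.5135 0.1359 0.198 ] jaw -33.9 w 0.064 F [-0.1  0.4 -0.1] q6 0.64
t 12.08 pos [0.5108 0.1345 0.1961] jaw -34.0 w 0.064 F [-0.2  0.6 -1. ] q6 0.64
(0.567, -0.21, 0.2, 6) -> [-254.2  239.2   -4.1] turn -40.0
(0.567, -0.21, 0.15, 6) -> [-254.7  238.8   45.9] turn -40.0
```

View pics/w5.png

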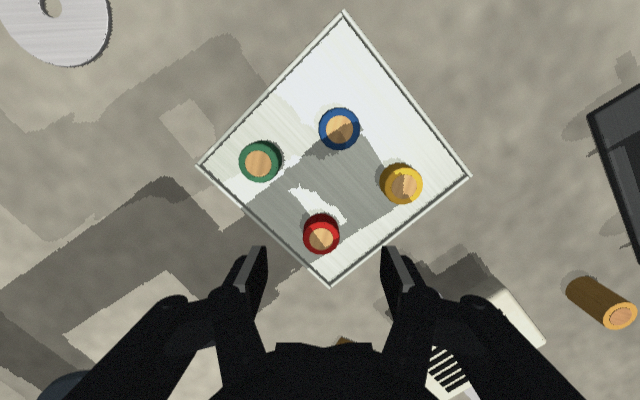

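View pics/s5.png

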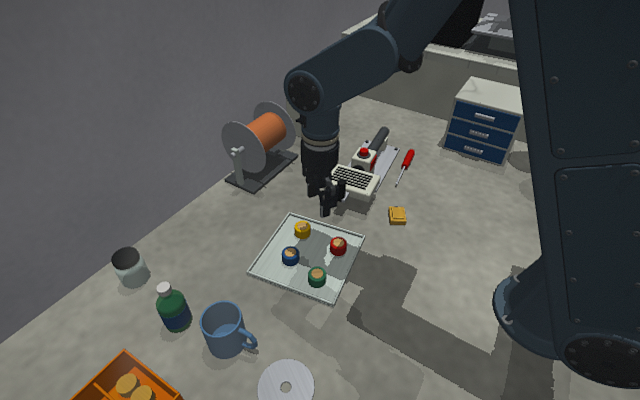

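Both views show the four blanks flat and well apart; in the wrist picture green is at (262,161), blue (339,128), yellow (401,184) and red (321,234). Next is the button.

>>> arm_command:
  motion:
    - [-30, 28, -4, -7]
    - [-60, 56, -4, -14]
    - [-90, 85, -4, -21]
    - [-120, 113, -4, -28]
    - [-150, 141, -4, -35]
    - [-180, 169, -4, -40]
    - [-210, 197, -4, -40]
    - [-240, 225, -4, -40]
    - [-254, 239, -4, -40]
    - [-254, 239, -4, -40]
    - [-254, 239, -4, -40]
    - [-254, 239, -4, -40]
  fingers: -1

```text
t: 13.08
eef_pos: [0.565, -0.2094, 0.1984]
tool_rot: [2.102, 2.331, 0.014]
contact_force: [0.1, 0.4, 0.1]
gripper_width: 0.0002
```

Run:
```python
from h import *
from bench import ctrl
p,d,m=cam(ctrl,"wrist","w6"); P=pts(p,d,m)
M=mask(p,"red"); H=M&(P[...,2]>.112)&(P[...,2]<.122)
print(H.sum(),cv2.minEnclosingCircle(P[H][:,:2].astype(np.float32)),P[H].mean(0))
go(ctrl,(.567,-.211,.15,6))
```

```text
875 ((0.5676630735397339, -0.2138514667749405), 0.014012799598276615) [ 0.56769049 -0.21263544  0.11847024]
t 13.13 pos [ 0.5653 -0.2086  0.1987] jaw 6.0 w 0.000 F [0.  0.5 0. ] q6 -0.65
(0.567, -0.211, 0.15, 6) -> [-2.8  1.1 48.7] turn 0.0
```

View pics/w6.png

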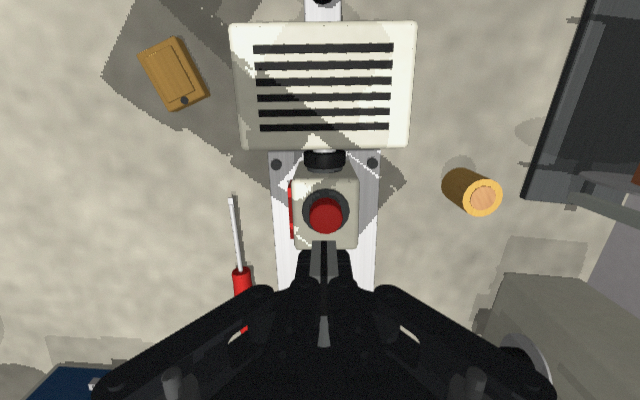

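The wrist view shows the button at (326,215), just ahead of the shut fingers at (325,245), with the screwdriver and foil roll well clear. I move 5 mm back and press.

>>> arm_command:
  motion:
    - [-5, 2, 30, 0]
    - [-5, 2, 55, 0]
    - [-5, 2, 62, 0]
    - [-5, 2, 66, 0]
    - [-5, 2, 70, 0]
    - [-5, 2, 73, 0]
    - [-5, 2, 74, 0]
    - [-5, 2, 74, 0]
    - [-5, 2, 74, 0]

```text
t: 13.88
eef_pos: [0.5675, -0.2113, 0.1263]
tool_rot: [2.1, 2.336, 0.014]
contact_force: [-3.0, 2.0, 6.0]
gripper_width: 0.0003
```

Run:
```python
from h import *
from bench import ctrl
go(ctrl)
p,d,m=cam(ctrl,"wrist","w7"); p,d,m=cam(ctrl,"side","s7")
```

```text
t 13.88 pos [ 0.5675 -0.2113  0.1263] jaw 6.1 w 0.000 F [-3.  2.  6.] q6 -0.66
```

View pics/s7.png

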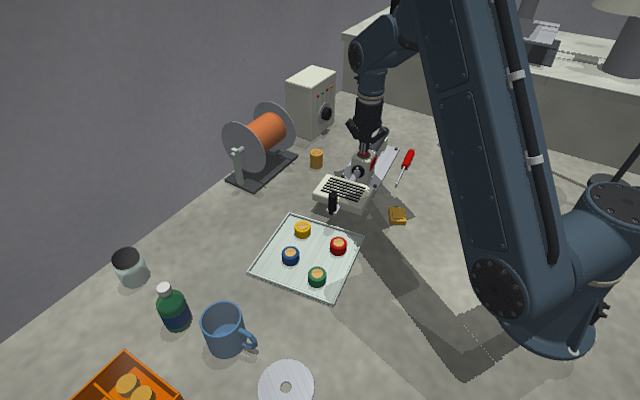

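View pics/w7.png

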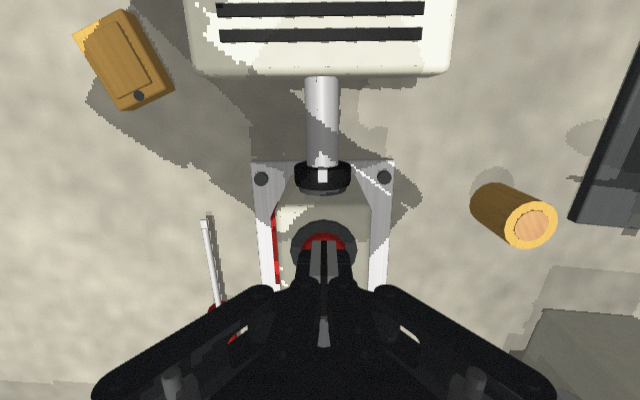

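The button is pressed and the lamp has started to slide out (the rod shows at (322,120) in the wrist view). I hold for a second, then rise.

>>> arm_command:
  motion:
    - [0, 0, 0, 0]
    - [0, 0, 0, 0]
    - [0, 0, 0, 0]
    - [0, 0, 0, 0]
    - [0, 0, 0, 0]
    - [0, 0, 0, 0]
    - [0, 0, 0, 0]
    - [0, 0, 0, 0]
    - [0, 0, 0, 0]
    - [0, 0, 0, 0]
    - [0, 0, 0, 0]
    - [0, 0, 0, 0]

```text
t: 14.98
eef_pos: [0.5678, -0.2111, 0.1264]
tool_rot: [2.1, 2.335, 0.015]
contact_force: [-0.6, 0.9, 5.5]
gripper_width: 0.0
```

>>> arm_command:
  motion:
    - [0, 0, -30, 0]
    - [0, 0, -70, 0]
    - [40, 0, -90, 0]
    - [80, 0, -94, 0]
    - [120, 0, -94, 0]
    - [160, 0, -94, 0]
    - [190, 0, -94, 0]
    - [200, 0, -94, 0]
    - [200, 0, -94, 0]
    - [200, 0, -94, 0]

```text
t: 15.82
eef_pos: [0.5465, -0.013, 0.2212]
tool_rot: [2.098, 2.336, 0.014]
contact_force: [-0.1, 0.8, -0.7]
gripper_width: 0.0002
```

```bash
cat > hd.py <<'E'
from h import *
from bench import ctrl
import sys
for n in ("wrist","side","top"):
    p,d,m=cam(ctrl,n,n[0]+sys.argv[1]); P=pts(p,d,m)
    g=p.max(2)<75
    H=g&(P[...,2]>.117)&(P[...,2]<.127)&(abs(P[...,0]-.53)<.05)&(P[...,1]>.0)&(P[...,1]<.3)
    if H.sum()>5: print(n,H.sum(),cv2.minEnclosingCircle(P[H][:,:2].astype(np.float32)),P[H].mean(0).round(4))
go(ctrl)
E
python3 hd.py 8
```

```text
wrist 680 ((0.5364212393760681, 0.05251871421933174), 0.011797389946877956) [0.5365 0.053  0.1228]
side 57 ((0.5357649922370911, 0.05272567272186279), 0.01281003374606371) [0.5358 0.0555 0.122 ]
t 15.97 pos [ 0.5466 -0.0145  0.2212] jaw 6.0 w -0.000 F [ 0.2 -0.3  0.8] q6 -0.34
```

View pics/w8.png

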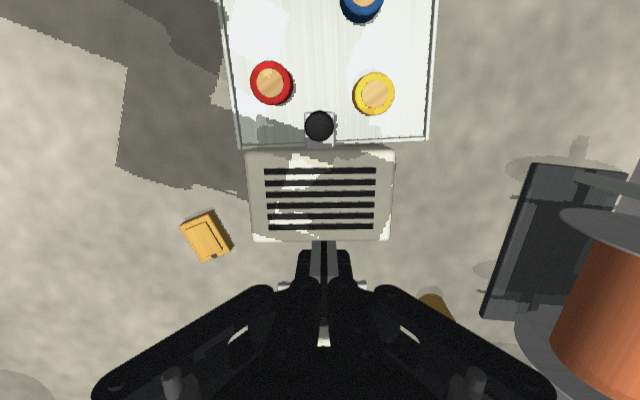

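The wrist view shows the lamp at its first stop, with the handle top at (319,126) and the blanks untouched. The handle is at (0.536, 0.053).

```bash
python3 -c "
from h import *
from bench import ctrl
go(ctrl,(.5363,.0535,.2,7.5),(.5363,.0535,.104,7.5))"
```

```text
t 15.97 pos [ 0.5466 -0.0145  0.2212] jaw 6.0 w -0.000 F [ 0.2 -0.3  0.8] q6 -0.34
(0.5363, 0.0535, 0.2, 7.5) -> [68.6 -3.3 21.5] turn -1.5
(0.5363, 0.0535, 0.104, 7.5) -> [ 68.1  -4.1 117.5] turn -1.5
```

>>> arm_command:
  motion:
    - [35, -2, 10, -1]
    - [68, -3, 15, -2]
    - [68, -3, 15, -2]
    - [68, -3, 15, -2]
    - [68, -3, 15, -2]
  fingers: 1

```text
t: 16.38
eef_pos: [0.5375, 0.0517, 0.2066]
tool_rot: [2.061, 2.367, 0.015]
contact_force: [-0.7, -0.6, -0.5]
gripper_width: 0.0607
```

```bash
python3 hd.py 9; python3 -c "
from h import *
from bench import ctrl
go(ctrl,(.5363,.0535,.104,7.5))"
```

```text
wrist 621 ((0.5362701416015625, 0.05303078517317772), 0.011920715682208538) [0.5361 0.0541 0.1225]
side 55 ((0.5365595817565918, 0.05429854243993759), 0.012132641859352589) [0.5358 0.0557 0.1224]
t 16.53 pos [0.5374 0.0514 0.2068] jaw 7.9 w 0.081 F [-0.3  0.6  0.4] q6 -0.26
t 16.53 pos [0.5374 0.0514 0.2068] jaw 7.9 w 0.081 F [-0.3  0.6  0.4] q6 -0.26
(0.5363, 0.0535, 0.104, 7.5) -> [  1.8  -1.8 102.8] turn 0.4
```

View pics/w9.png

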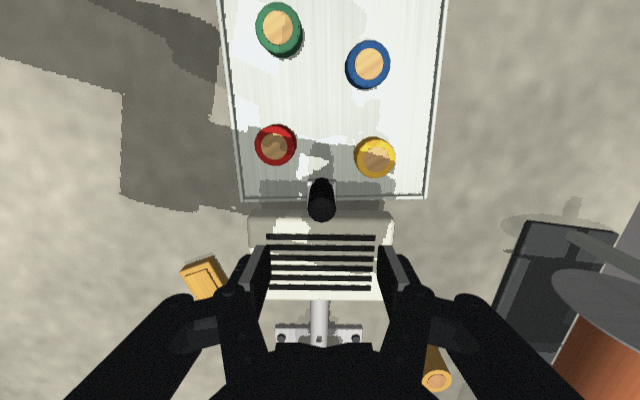

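The wrist view shows the handle top at (321,200), centred between the open fingers and unmoved.

>>> arm_command:
  motion:
    - [2, -2, 35, 0]
    - [2, -2, 70, 0]
    - [2, -2, 95, 0]
    - [2, -2, 102, 0]
    - [2, -2, 102, 0]
    - [2, -2, 102, 0]

```text
t: 17.03
eef_pos: [0.5369, 0.0531, 0.1053]
tool_rot: [2.063, 2.365, 0.016]
contact_force: [-0.0, -0.1, -0.7]
gripper_width: 0.0851
```

>>> arm_command:
  motion:
    - [0, 0, 0, 0]
    - [0, 0, 0, 0]
    - [0, 0, 0, 0]
    - [0, 0, 0, 0]
    - [0, 0, 0, 0]
    - [0, 0, 0, 0]
    - [0, 0, 0, 0]
    - [0, 0, 0, 0]
    - [0, 0, 0, 0]
    - [0, 0, 0, 0]
  fingers: -1
  newtons: 80

```text
t: 17.87
eef_pos: [0.5364, 0.0532, 0.1063]
tool_rot: [2.062, 2.366, 0.015]
contact_force: [-1.1, 0.1, 7.7]
gripper_width: 0.0219
```

```bash
python3 -c "
from h import *
from bench import ctrl
a=np.radians(7.5);s=ctrl.read_state()['eef_pos']
for e in (.12,.124): go(ctrl,(s[0]-e*np.sin(a),s[1]+e*np.cos(a),s[2],None))"
```

```text
t 17.87 pos [0.5364 0.0532 0.1063] jaw 7.8 w 0.022 F [-1.1  0.1  7.7] q6 -0.26
(np.float64(0.5207113399847246), np.float64(0.1721280092780474), np.float64(0.10632192400895507), None) -> [120.    0.7   0.5] turn 0
t 17.87 pos [0.5364 0.0532 0.1063] jaw 7.8 w 0.022 F [-1.1  0.1  7.7] q6 -0.26
(np.float64(0.5201892352158444), np.float64(0.17609378872354262), np.float64(0.10632192400895507), None) -> [124.    0.7   0.5] turn 0
```

Gripped, with the opening at about 22 mm on the post. I pull smoothly along the tool's x.

>>> arm_command:
  motion:
    - [8, 0, 0, 0]
    - [18, 0, 0, 0]
    - [30, 0, 0, 0]
    - [42, 0, 0, 0]
    - [54, 0, 0, 0]
    - [66, 0, 0, 0]
    - [78, 0, 0, 0]
    - [90, 0, 0, 0]
    - [100, 0, 0, 0]
    - [108, 0, 0, 0]
    - [114, 0, 0, 0]
    - [118, 0, 0, 0]
    - [121, 0, 0, 0]
    - [122, 0, 0, 0]
    - [122, 0, 0, 0]
    - [122, 0, 0, 0]
    - [122, 0, 0, 0]

```text
t: 19.28
eef_pos: [0.5219, 0.1741, 0.1064]
tool_rot: [2.058, 2.364, 0.018]
contact_force: [7.7, -5.5, -8.1]
gripper_width: 0.0218
```

```bash
python3 hd.py 10
```

```text
wrist 2168 ((0.5208562612533569, 0.18026772141456604), 0.0247843898832798) [0.5214 0.1767 0.1222]
side 89 ((0.5211012363433838, 0.17707163095474243), 0.023879898712038994) [0.5214 0.1785 0.1219]
t 19.43 pos [0.5219 0.1741 0.1064] jaw 7.9 w 0.022 F [ 6.7 -5.  -7. ] q6 -0.02
```

View pics/s10.png

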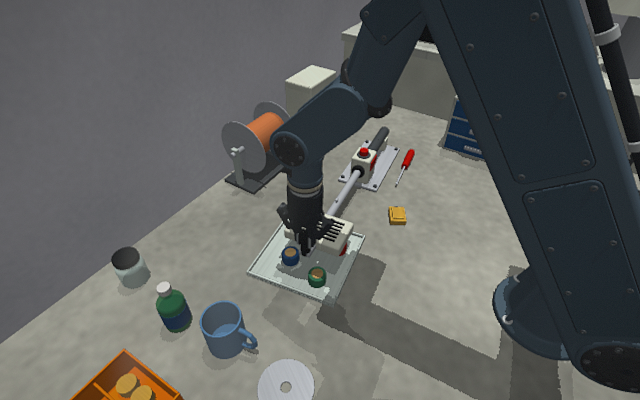

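View pics/w10.png

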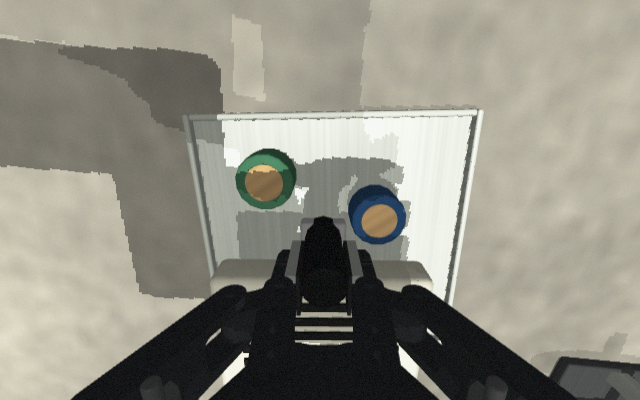

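The side view shows the lamp over the tray and held by the handle; the wrist view shows green (264,180) and blue (378,215) clear. The force is close to the spring's alone, so I push on to feel the hard stop.

>>> arm_command:
  motion:
    - [2, 0, 0, 0]
    - [4, 0, 0, 0]
    - [6, 0, 0, 0]
    - [7, 0, 0, 0]
    - [7, 0, 0, 0]
    - [7, 0, 0, 0]

```text
t: 19.93
eef_pos: [0.5216, 0.1774, 0.1063]
tool_rot: [2.051, 2.363, 0.009]
contact_force: [4.2, -20.2, -0.6]
gripper_width: 0.0223
```

Run:
```python
from look import *
look("w11")
for n in("side","top"):
    p,d,m=cam(ctrl,n,n[0]+"11"); P=pts(p,d,m)
    for c in HUE:
      H=cv2.dilate(mask(p,c,100,40).astype(np.uint8),np.ones((3,3)))>0
      H&=(P[...,2]>.008)&(P[...,2]<.045)&(P[...,0]>.42)&(P[...,0]<.65)&(P[...,1]>.02)&(P[...,1]<.26)
      if H.sum()>8: print(n,c,H.sum(),P[H].mean(0).round(4),P[H].max(0).round(3))
    H=(P[...,2]>.074)&(P[...,2]<.09)&(p.min(2)>120)&(P[...,0]>.4)&(P[...,0]<.65)&(P[...,1]>0)&(P[...,1]<.2)
    print("head",cv2.minAreaRect(P[H][:,:2].astype(np.float32)),P[H].min(0))
go(ctrl)
```

```text
blue 1363 0.5659 0.1775 0.0221 z 0.0357
green 1534 0.4752 0.1961 0.022 z 0.0357
side red 45 [0.4624 0.0913 0.0222] [0.469 0.103 0.038]
side blue 246 [0.5618 0.1847 0.0288] [0.587 0.201 0.039]
side green 272 [0.4722 0.2037 0.0293] [0.509 0.219 0.039]
side yellow 9 [0.4757 0.1833 0.0362] [0.479 0.187 0.037]
head ((0.5097604393959045, 0.10418542474508286), (0.16446295380592346, 0.12946276366710663), 68.96695709228516) [0.45497798 0.00420022 0.07405405]
head ((0.5343560576438904, 0.06970608234405518), (0.15284502506256104, 0.13721702992916107), 2.5776915550231934) [0.45509607 0.00116448 0.07406733]
t 20.08 pos [0.5216 0.1774 0.1064] jaw 8.1 w 0.022 F [  4.2 -18.9  -0.8] q6 -0.01
```

View pics/t11.png

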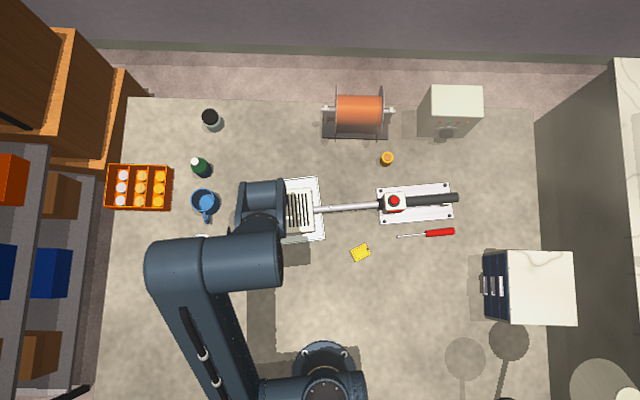

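View pics/s11.png

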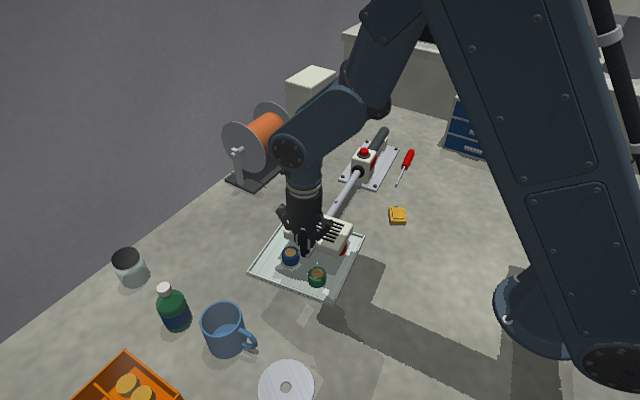

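Run:
```python
from h import *
from bench import ctrl
u=np.array([-np.sin(.135),np.cos(.135)]);x=np.array([u[1],-u[0]])
def rear(p,d,m,lo,hi):
    P=pts(p,d,m); H=(P[...,2]>.078)&(P[...,2]<.09)&(p.min(2)>120)&(P[...,0]>.4)&(P[...,0]<.68)&(P[...,1]>lo)&(P[...,1]<hi)
    Q=P[H][:,:2]; s=Q@u; w=(Q-[.5545,-.11])@x; k=(abs(w)>.035)&(abs(w)<.065)
    print(H.sum(),k.sum(),np.percentile(s[k],[0,3,6]).round(4))
rear(*load("top"),-.17,0)
p=cv2.imread("pics/t11.png")[:,:,::-1]; m=ctrl.camera_model("top"); p,d=ctrl.read_camera("top")
rear(p,d,m,-.03,.2)
```

```text
720 301 [-0.2382 -0.2327 -0.2307]
568 245 [-0.0204 -0.0173 -0.0157]
```

>>> arm_command:
  motion:
    - [0, 0, 0, 0]
    - [2, 0, 0, 0]
    - [2, 0, 0, 0]

```text
t: 20.38
eef_pos: [0.5216, 0.1773, 0.1063]
tool_rot: [2.048, 2.362, 0.004]
contact_force: [2.6, -14.1, -0.8]
gripper_width: 0.0222
```

>>> arm_command:
  motion:
    - [3, 0, 0, 0]
    - [6, 0, 0, 0]
    - [6, 0, 0, 0]
    - [6, 0, 0, 0]
    - [6, 0, 0, 0]
    - [6, 0, 0, 0]

```text
t: 20.88
eef_pos: [0.5216, 0.1775, 0.1063]
tool_rot: [2.041, 2.36, -0.008]
contact_force: [5.2, -28.5, 0.3]
gripper_width: 0.0222
```

```bash
python3 -c "
from h import *
from bench import ctrl
go(ctrl); print(ctrl.finish_job()); go(ctrl)"
```

```text
t 20.88 pos [0.5216 0.1775 0.1063] jaw 8.3 w 0.022 F [  5.2 -28.5   0.3] q6 0.01
the job is handed in; nothing more can be done
None
the job is handed in; nothing more can be done
```

I spread the four blanks, pressed the button, pulled the lamp out to its second stop, and handed the job in at 20.9 s with the gripper still holding the handle. No verdict is reported.

**Blanks:** I moved yellow, green and red one at a time and left blue where it was. Before the button press, all four measured flat on the tray floor. They were at least about 90 mm apart centre to centre and within about 70 mm of the tray's middle along each side. After the pull, blue and green re-measured in the same places. Red was only partly visible and yellow was hidden under the lamp, so I did not re-measure those two; nothing touched them.

**Lamp arm:** It came out to the first stop by itself after the press. I gripped the handle with 80 N (opening 22 mm on the post) and pulled until a 6 mm further push moved it only 0.2 mm, with the force at about 28 N. The spring alone gives about 7 N, so I take this as the hard stop.

**One weaker check:** The top camera put the lamp's total travel at about 215–218 mm, a little under the nominal 220 mm. Its pixels are about 3 mm, so I trusted the force reading.

**Bystanders:** In the last side and top pictures, the bystanders in view show no visible change; I compared them by eye only.

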